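Lid a mini chopper and hold it at the pulse mark

ROBOT

A 6-joint arm with a two-finger parallel gripper is mounted at the origin on a cart in front of the work surface, level with it; the furniture and walls round the work are solid. World frame = base frame: x ahead of the robot, y to its left, z up, the work surface at z = 0. Lengths are in m, angles in rad, forces in N, time in s.
With the tool pointing down it reaches from about 0.275 to 1 m from the base axis. Payload 8.4 kg.
Tool frame: the origin (TCP) lies on the mounting face of the last link; the fingertips stand 173 mm ahead of it and the grasp point (between the pads) lies 155 mm ahead of it; z points along the fingers, y is the line along which they close (so a half turn about z gives the same grasp; the last joint's range is limited). The gripper opens to 85 mm and grips with 20 to 120 N. Pads are 22 mm wide; open, the fingers measure 114 mm over their backs; the gripper's body (76 mm by 85 mm) begins 54 mm behind the grasp point. The pads swing forward as they close: fully open they stand 13 mm farther back than shut.
Start: joints at [1.14, 0.353, 1.633, -0, 1.155, -0.002], TCP at [0.26, 0.568, 0.405] pointing down, gripper open.
Joint ranges: [-2.63, 2.63], [-0.92, 2.1], [0.06, 2.66], [-1.3, 4.44], [0, 2.69], [-3.02, 3.02]. Speed limits (rad/s): [2.22, 2.22, 2.79, 3.14, 3.14, 3.14].

INTERFACE

Orientations are given as a rotation vector (axis times angle).
In Python, from rig import r gives the robot as it stands.
- The arm moves only by the tool inch_along, called after "Emit:" as a command line: name --pt "numbers of a row" for each row, then --argument value for the rest. Schema: {"type":"object","properties":{"motion":{"type":"array","items":{"type":"array","items":{"type":"number"},"minItems":4,"maxItems":4},"minItems":1,"maxItems":20},"finger_gap":{"type":"number"},"grip_force":{"type":"number"},"only":{"type":"string"},"quiet":{"type":"boolean"},"lines":{"type":"string"}},"required":["motion"],"additionalProperties":false}. motion is a list of rows, 1 to 20 of them, each of 4 numbers: dx, dy, dz in m, then a turn about the tool's z in rad; each row shifts and turns the commanded pose from where the row before left it, along the tool's axes as they then stand; what a row does not reach is not made up. A row lasts 1/12 s, in which the tool goes at most 0.0417 m and 0.125 rad, less where a joint would pass 70% of its speed; a pose out of reach is approached as far as the arm can. finger_gap is the opening from 0.0 (shut) to 1.0 (fully open), set as the call begins (left out keeps the last). The fingers move at their own pace and stop on an object; grip_force is the grip in N (left out, the last holds). Time passes only in rows, so rows that do not move let the fingers close. The tool returns the time, the measured TCP pose, the force, the opening and the grip force at its end. only (a regular expression) keeps the lines of the reply that match it, lines (a string "A,B") keeps lines A to B, and quiet returns only ok. Input that does not fit is refused with a message, and nothing moves.
- r.observe(): the state, without advancing time (a new reading comes with each control period).
- r.grab_frame(name): name is "side" or "top" or "wrist"; returns the picture (400x640x3 uint8, red, green, blue); there is no depth.
- r.camera_params(name): a dict with "K" (3x3 intrinsics, pixels), "dist" ([k1, k2, p1, p2, k3] as OpenCV has them; the pictures are not rectified), "R" (3x3) and "t" (3): a world point X has camera coordinates R X + t; the wrist camera has in their place "T_tool_cam" (4x4, takes a point from camera to tool coordinates, whose origin is the TCP and whose axes are the flange's). Camera axes: x right, y down, z forward; pixel columns grow to the right and rows downward; lengths in m; the calibration is good to about 2 mm. A picture is of the moment at which its call begins: read the wrist's pose just before it. camera_params takes no time and is no camera call.
- r.close_job(): hands the job in; it is judged then, once.
The state is a dict: "time_s": time; "q": joint angles; "joint_velocities": joint speeds; "joint_efforts": joint torques, N m; "tool_pos": TCP position; "tcp_rot": TCP orientation; "ft_force": force on the tool from outside, world axes, zero at the start; "moment": the same for the moment, N m; "gripper_width": opening from 0.0 (shut) to 1.0 (fully open); "grip_force": force on a finger pad.
Only numpy, scipy, OpenCV 4.12 (cv2) and the standard library are available. Lean on these libraries where they do the work, as an engineer would, in place of code of your own. Each camera call takes 0.05 s, during which the arm holds its last target. There are 200 camera calls.

TASK

The mini chopper is loaded with garlic and its lid lies washed in the red wire basket: lift the lid out by its grip bar, set it on the chopper with its orange pointers at the white marks so that its pins drop fully into the bayonet slots, and twist it clockwise (seen from above) against the spring until the pointers stand at the orange pulse marks, half way to the lock. Do not let it click past the red latch, and finish while still gripping the lid there, since the spring would turn it back if you let go. Leave the spoon in the basket, the salt shaker and the garlic bulb where they are.

Things in the scene. Friction and masses are not known exactly. Their poses are not given: they have to be found in the camera images.
- lid: Loose lid, about 120 g, flat in the basket: white disc 100 mm across, dark grip bar on top. Origin: centre of the plug's underside; z up, x along the bar; a half turn about z makes no difference. Above the origin: plug 76 mm across (68 at its foot) 0.5 to 14 mm; disc 14 to 21 mm; orange pointer ears at +x and -x, 57 mm from the axis, 14.5 to 20.5 mm.
- lid_grip (a point): Top centre of the lid's upright grip bar, 51 mm above the lid's origin and 30 mm above its disc. The bar is 72 mm long (lid x) and 24 mm thick (lid y): grip it across lid y. An orange stripe runs along its top.
- lid_pins (a point): On the lid's axis at the height of its two bayonet pins, 4 mm above the lid's origin. The pins are round bars of 7 mm diameter along lid x, reaching 44.5 mm from the axis at +x and -x, under the pointer ears.
- chopper: Cordless mini chopper, fixed to the worktop: dark motor base 116 mm across, clear bowl, grey collar. Origin: centre of its underside; z up; white marks at -x (front) and +x. Lid entry: on the axis, lid x along chopper x either way round. Lid home (disc on the collar): lid origin 133 mm above this origin; 146.5 mm while the pins still stand on the ledge.
- mouth (a point): Centre of the top of the chopper's bayonet collar, 147 mm above the worktop. Collar 104 mm across, mouth 80 mm across, with two entry slots 14 mm wide at chopper -x and +x, reaching 47 mm from the axis. Ledge 5 mm thick, channel for the pins below. Once home the lid turns only clockwise from above (negative about z).
- white_mark (a point): Front white line over the collar's top outer edge, at chopper -x: the entry slot, lid angle 0 degrees. A second white line is on the far side.
- pulse_mark (a point): Front orange line over the collar's top outer edge: pulse position, 30 degrees clockwise (seen from above) of the white line. A second orange line is on the far side.
- latch_button (a point): Top of the red sprung latch button on a bracket outside the collar, 54 degrees clockwise of the front white line, 151 mm above the worktop, reaching 72 mm from the axis. A pointer ear begins to push it at a lid angle of about 48 degrees and clicks past (locks) at about 54 degrees.
- switch (a joint): Sprung pulse switch in the collar, pushed round by the lid's pins, rad: 0 at rest; it starts to move when the lid stands 12 degrees (0.21 rad) past the white mark, and reads lid angle minus 0.21: about 0.31 at the orange mark, 0.73 where the lock clicks. Weak return spring, 0.04 N m at 0, 0.15 N m at the orange mark.
- basket: Red coated wire drainer basket, fixed, inside 175 mm (x) by 230 mm (y), rim 58 mm above its origin, wire floor 12 mm above it. Origin: centre of its underside on the worktop.
- spoon: Bystander: steel table spoon, 192 mm long (x), 39 mm wide, 13 mm high, lying in the basket along its far side beside the lid. Origin: centre of the underside.
- salt: Bystander: salt shaker with grey top, 44 mm across, 90 mm high, on the worktop behind the work. Origin: centre of the underside.
- coffee_maker: Obstacle: black coffee maker, fixed, 348 mm high and 218 mm wide (y). Origin: centre of its underside; its front and the overhanging head reach 125 mm from the origin toward the robot. Keep arm and gripper clear of it when swinging across.
- garlic: Bystander: garlic bulb, 50 mm across and 51 mm high, on the chopping board at the left. Origin: centre of the underside.

How it is judged:
On the way, in this order (a step that is already met when the one before it is completed fails the run):
1. the lid is gripped and lifted clear of the basket (z of lid in the frame of basket above 0.085 m and contact force between the fingers and lid above 1 N), for 0.1 s.
2. the lid has dropped home on the chopper, pins through the slots (z of lid in the frame of chopper below 0.137 m and horizontal distance between lid and chopper below 0.006 m and angle between lid's own z axis and vertical below 0.1 rad), for 0.1 s.
At the end, for the whole second after the job is handed in: The lid sits home on the chopper (within 4 mm of fully down, 6 mm of centred, 0.1 rad of level), turned clockwise to the pulse mark (30 degrees, within 8 degrees: switch 0.175 to 0.454 rad) and at rest there, with the gripper's fingers still holding it (more than 2 N) (all of step 2 and z of lid in the frame of chopper above 0.128 m and value of joint switch between 0.175 and 0.454 rad and velocity of joint switch between -0.1 and 0.1 rad/s and contact force between the fingers and lid above 2 N and linear speed of lid below 0.02 m/s); the arm keeps its last pose, push and grip.
It fails at once if the lid is turned so far that it clicks past the red latch (value of joint switch above 0.7 rad).
It fails at once if the spoon is taken out of the basket or dragged more than 50 mm (distance of spoon from where it was at the start of the episode above 0.05 m).
It fails at once if the salt shaker is moved more than 40 mm (distance of salt from where it was at the start of the episode above 0.04 m).
It fails at once if the garlic bulb is moved more than 40 mm (distance of garlic from where it was at the start of the episode above 0.04 m).
It also fails if it takes over 38 s, if anything falls off the work surface, if the arm or the gripper's body presses on something with over 40 N, if the wrist force passes 120 N, or if a joint passes its speed limit or range.

## Working session

There is one attempt and no reset: what is moved stays moved. The work goes in short steps, Python scripts to look and compute and a tool call to move; the robot and the scene stay as the last step left them, time stands still between calls to the robot, and variables do not carry over. Pictures are saved under pics/ and viewed, at most 10 in all, crops included, and the job is handed in when it is done.

```bash
ls; mkdir -p pics
```

Run:
```python
from rig import r
import cv2
s=r.observe(); print({k:s[k] for k in ("time_s","tool_pos","tcp_rot","gripper_width")})
for n in ("top","side","wrist"):
    p=r.camera_params(n); print(n,p)
    cv2.imwrite(f"pics/{n}0.png",r.grab_frame(n)[:,:,::-1])
```

```text
pics
rig.py
{'time_s': 0.0, 'tool_pos': array([0.25976812, 0.56819159, 0.40395618]), 'tcp_rot': array([-6.68364194e-01, -3.06936622e+00,  2.11386042e-03]), 'gripper_width': 1.0041506342108681}
top {'K': array([[491.80023486,   0.        , 318.18776603],
       [  0.        , 491.80023486, 190.47190069],
       [  0.        ,   0.        ,   1.        ]]), 'dist': array([0.00776047, 0.        , 0.        , 0.        , 0.        ]), 'R': array([[ 0.01024148, -0.99982202, -0.01584401],
       [-0.99856503, -0.00939312, -0.05272239],
       [ 0.05256418,  0.01636123, -0.99848351]]), 't': array([0.24307395, 0.61750686, 1.05562241])}
side {'K': array([[416.33699061,   0.        , 325.70064827],
       [  0.        , 416.33699061, 196.73302312],
       [  0.        ,   0.        ,   1.        ]]), 'dist': array([-0.09882886,  0.        ,  0.        ,  0.        ,  0.        ]), 'R': array([[ 0.89044368, -0.45433776, -0.0262156 ],
       [-0.22187081, -0.38310014, -0.89666472],
       [ 0.39734544,  0.80424591, -0.44193339]]), 't': array([-0.43620463,  0.33140009,  0.71742379])}
wrist {'K': array([[295.43317105,   0.        , 317.94564186],
       [  0.        , 295.43317105, 198.39389667],
       [  0.        ,   0.        ,   1.        ]]), 'dist': array([0.00603292, 0.        , 0.        , 0.        , 0.        ]), 'T_tool_cam': array([[ 5.56018346e-04, -9.46911610e-01, -3.21493535e-01,
         8.19940964e-02],
       [ 9.99999797e-01,  4.26076133e-04,  4.74540787e-04,
        -1.33339205e-03],
       [-3.12367459e-04, -3.21493733e-01,  9.46911655e-01,
         3.02948929e-02],
       [ 0.00000000e+00,  0.00000000e+00,  0.00000000e+00,
         1.00000000e+00]])}
```

View pics/top0.png

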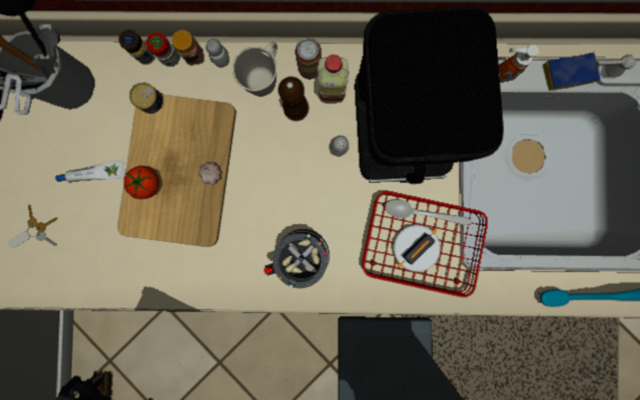

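View pics/side0.png

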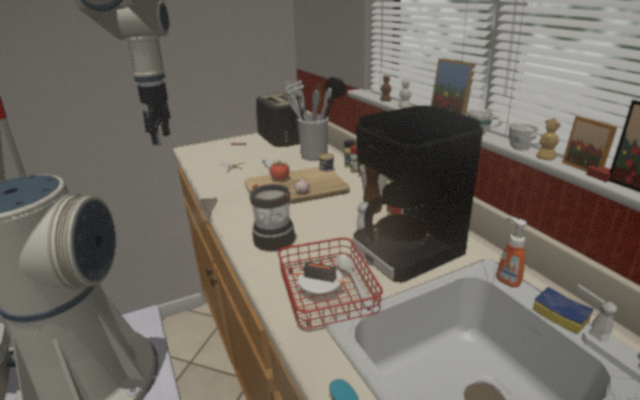

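The top view shows the lid at about (420,248) with its bar diagonal, the chopper at (302,258) with a red latch near (268,270), and the spoon at the far side of the basket. The side view agrees. I'll take enlarged crops next.

Create h.py:
```python
from rig import r
import numpy as np, cv2
from scipy.spatial.transform import Rotation as Ro
def cam(name,s=None):
    p=r.camera_params(name)
    if name!="wrist": return p["K"],p["dist"],p["R"].T,-p["R"].T@p["t"]
    s=s or r.observe(); T=p["T_tool_cam"]; Rt=Ro.from_rotvec(s["tcp_rot"]).as_matrix()
    return p["K"],p["dist"],Rt@T[:3,:3],Rt@T[:3,3]+s["tool_pos"]
def ray(c,px):
    K,d,R,o=c
    u=cv2.undistortPoints(np.array(px,float).reshape(-1,1,2),K,d).reshape(-1,2)
    return o,np.c_[u,np.ones(len(u))]@R.T
def onz(c,px,z):
    o,d=ray(c,px); return o+d*((z-o[2])/d[:,2])[:,None]
def proj(c,X):
    K,d,R,o=c
    return cv2.projectPoints(np.array(X,float).reshape(-1,3),cv2.Rodrigues(R.T)[0],-R.T@o,K,d)[0].reshape(-1,2)
def blobs(im,lo,hi,roi,amin=4):
    x0,y0,x1,y1=roi; h=cv2.cvtColor(im[y0:y1,x0:x1],cv2.COLOR_RGB2HSV)
    n,l,st,c=cv2.connectedComponentsWithStats(cv2.inRange(h,lo,hi))
    return [(c[i]+[x0,y0],st[i,4]) for i in range(1,n) if st[i,4]>=amin]
```

Run:
```python
from h import *
im=cv2.imread("pics/top0.png")
a=cv2.resize(im[215:300,255:345],None,fx=4.4,fy=5.8,interpolation=cv2.INTER_CUBIC) if 0 else cv2.resize(im[215:295,255:335],None,fx=5,fy=5,interpolation=cv2.INTER_CUBIC)
b=cv2.resize(im[208:288,380:460],None,fx=5,fy=5,interpolation=cv2.INTER_CUBIC)
cv2.imwrite("pics/crop0.png",np.hstack([a,b]))
rgb=im[:,:,::-1].copy(); c=cam("top")
print("cam",c[3])
print("chopper orange/red",[(p.round(1),a) for p,a in blobs(rgb,(0,110,60),(22,255,255),(255,215,345,300))])
print("lid orange",[(p.round(1),a,onz(c,[p],.033)[0].round(4)) for p,a in blobs(rgb,(6,110,90),(22,255,255),(390,215,450,280))])
```

```text
cam [0.55864339 0.23155973 1.09042927]
chopper orange/red [(array([319.5, 243. ]), np.int32(10)), (array([324.9, 252.9]), np.int32(8)), (array([267.5, 270.1]), np.int32(46)), (array([279.7, 277.9]), np.int32(9))]
lid orange [(array([425.8, 217. ]), np.int32(4), array([0.5597, 0.0182, 0.033 ])), (array([400. , 220.4]), np.int32(16), array([0.5519, 0.0731, 0.033 ])), (array([405. , 220.2]), np.int32(4), array([0.5522, 0.0624, 0.033 ])), (array([435.8, 221.5]), np.int32(4), array([ 0.5503, -0.0031,  0.033 ])), (array([391.3, 225.1]), np.int32(10), array([0.5416, 0.0917, 0.033 ])), (array([425. , 222.5]), np.int32(4), array([0.5479, 0.0198, 0.033 ])), (array([446.7, 228. ]), np.int32(9), array([ 0.5367, -0.0262,  0.033 ])), (array([435.6, 230.1]), np.int32(35), array([ 0.532 , -0.0028,  0.033 ])), (array([390.2, 232.5]), np.int32(4), array([0.5258, 0.0939, 0.033 ])), (array([443.8, 236. ]), np.int32(4), array([ 0.5196, -0.02  ,  0.033 ])), (array([419.5, 248.6]), np.int32(81), array([0.4922, 0.0316, 0.033 ])), (array([441.7, 246.2]), np.int32(6), array([ 0.4979, -0.0155,  0.033 ])), (arr
[... 307 characters left out ...]
), np.int32(4), array([ 0.4678, -0.0309,  0.033 ])), (array([394., 263.]), np.int32(5), array([0.4611, 0.0857, 0.033 ])), (array([399.7, 265.2]), np.int32(27), array([0.4565, 0.0737, 0.033 ])), (array([436.8, 265.8]), np.int32(6), array([ 0.4562, -0.0051,  0.033 ])), (array([447.3, 271.9]), np.int32(15), array([ 0.4436, -0.0273,  0.033 ])), (array([436.8, 270.8]), np.int32(5), array([ 0.4457, -0.005 ,  0.033 ])), (array([392.4, 271.8]), np.int32(5), array([0.4424, 0.0891, 0.033 ])), (array([402.6, 275.2]), np.int32(5), array([0.4355, 0.0675, 0.033 ])), (array([426. , 275.4]), np.int32(5), array([0.4357, 0.0179, 0.033 ])), (array([413.8, 276.7]), np.int32(6), array([0.4327, 0.0436, 0.033 ]))]
```

View pics/crop0.png

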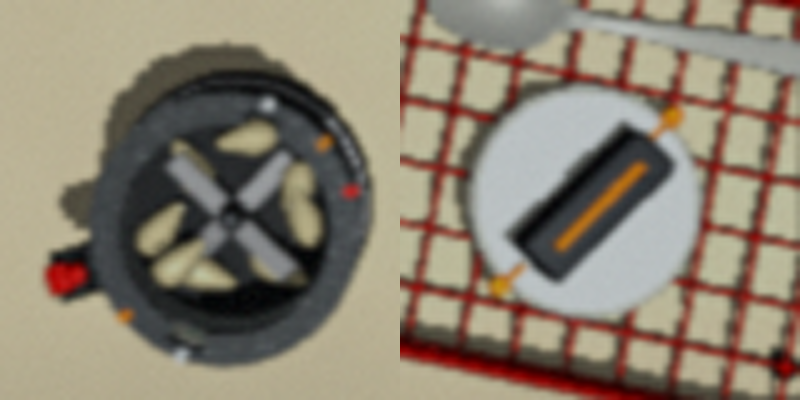

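The crop shows the chopper's white marks at crop (268,104) and (182,354), the orange marks at (323,143) and (124,316), and the latch on the left. The lid's ears are at (672,117) and (501,286), with the stripe between them.

Run:
```python
from h import *
im=cv2.imread("pics/top0.png")[:,:,::-1].copy(); c=cam("top")
w=[p for p,a in blobs(im,(0,0,150),(180,50,255),(288,230,313,240),2)+blobs(im,(0,0,120),(180,60,255),(285,282,296,289),2)]
print("white",np.round(w,1))
W=onz(c,[[308.2,235.4],[291,285.4]],.147); O=onz(c,[[319.5,243],[279.7,277.9]],.147)
for P in (W,O): print(P.round(4),"mid",P.mean(0).round(4),"r",np.linalg.norm(P[0]-P[1])/2, "ang",np.degrees(np.arctan2(*(P[0]-P[1])[[1,0]])))
E=onz(c,[[434.,231.],[399.8,264.8]],.0325); print(E.round(4),E.mean(0),np.linalg.norm(E[0]-E[1])/2,np.degrees(np.arctan2(*(E[0]-E[1])[[1,0]])))
h=cv2.inRange(cv2.cvtColor(im,cv2.COLOR_RGB2HSV),(6,110,90),(22,255,255))
y,x=np.nonzero(h[238:260,408:431]); S=onz(c,np.c_[x+408,y+238],.063)[:,:2]
u,sv,v=np.linalg.svd(S-S.mean(0)); print("stripe",S.mean(0),np.degrees(np.arctan2(v[0,1],v[0,0])),np.ptp(S@v[0]))
s=r.observe(); Rt=Ro.from_rotvec(s["tcp_rot"]).as_matrix(); print(Rt.round(3))
```

```text
white [[308.  235.5]
 [288.9 286.6]]
[[0.5221 0.2652 0.147 ]
 [0.4269 0.2969 0.147 ]] mid [0.4745 0.2811 0.147 ] r 0.05013994014686955 ang -18.407407963716302
[[0.5079 0.2435 0.147 ]
 [0.4408 0.3186 0.147 ]] mid [0.4743 0.2811 0.147 ] r 0.05035233535894436 ang -48.27335412589834
[[0.53   0.0006 0.0325]
 [0.4574 0.0733 0.0325]] [0.49367368 0.03697259 0.0325    ] 0.0513885810040902 -45.054450924541364
stripe [0.49408954 0.0372403 ] 134.60275215604221 0.04993189705750406
[[-0.909  0.416 -0.   ]
 [ 0.416  0.909 -0.001]
 [ 0.    -0.001 -1.   ]]
```

Measurements agree: the chopper axis is at (0.4744, 0.2811) with yaw −18.35°. The lid is at (0.494, 0.037) with its x axis at −45°. The tool needs a turn of +0.356, then a move of (−0.541, −0.210) in its own axes.

Emit:
inch_along --pt "0 0 0 0.119" --pt "0 0 0 0.119" --pt "0 0 0 0.118" --pt "-0.018 -0.007 0 0" --pt "-0.036 -0.014 0 0" --pt "-0.036 -0.014 0 0" --pt "-0.036 -0.014 0 0" --pt "-0.036 -0.014 0 0" --pt "-0.036 -0.014 0 0" --pt "-0.036 -0.014 0 0" --pt "-0.036 -0.014 0 0" --pt "-0.036 -0.014 0 0" --pt "-0.036 -0.014 0 0" --pt "-0.036 -0.014 0 0" --pt "-0.036 -0.014 0 0" --pt "-0.036 -0.014 0 0" --pt "-0.036 -0.014 0 0" --pt "-0.036 -0.014 0 0" --pt "-0.019 -0.007 0 0" --pt "0 0 0 0" --finger_gap 1.0

```text
time_s: 1.82
tool_pos: [0.4955, 0.0343, 0.4046]
tcp_rot: [1.206, 2.9, -0.001]
ft_force: [-0.2, 0.8, -0.1]
gripper_width: 1.002
grip_force: 0.0
```

Run:
```python
from h import *
s=r.observe(); im=r.grab_frame("wrist"); c=cam("wrist",s)
cv2.imwrite("pics/wrist1.png",im[:,:,::-1]); print(s["tool_pos"],Ro.from_rotvec(s["tcp_rot"]).as_matrix().round(4),s["time_s"],s["q"].round(2))
print(proj(c,[[.494,.037,.063],[.4574,.0733,.0325],[.53,.0006,.0325]]).round(1))
print([(p.round(1),a,onz(c,[p],.0325)[0].round(4),onz(c,[p],.063)[0].round(4)) for p,a in blobs(im,(6,120,90),(22,255,255),(150,50,500,400),15)])
t=cam("top"); print("head edge",onz(t,[[420,160]],.348), onz(t,[[400,182]],0.02))
```

```text
[0.49551997 0.03430064 0.40464892] [[-7.052e-01  7.090e-01  7.000e-04]
 [ 7.090e-01  7.052e-01 -1.000e-03]
 [-1.300e-03 -2.000e-04 -1.000e+00]] 1.8167 [ 0.07  0.15  1.9  -0.    1.09 -0.72]
[[319.5 174.3]
 [319.2 123.1]
 [319.2 208.6]]
[(array([318., 124.]), np.int32(55), array([0.4572, 0.0716, 0.0325]), array([0.4554, 0.0734, 0.063 ])), (array([317.5, 172.8]), np.int32(211), array([0.4966, 0.0313, 0.0325]), array([0.4913, 0.0366, 0.063 ])), (array([317.8, 210. ]), np.int32(52), array([ 0.5302, -0.002 ,  0.0325]), array([0.5219, 0.0063, 0.063 ]))]
head edge [[0.64529055 0.09031205 0.348     ]] [[0.6351259  0.07128184 0.02      ]]
```

View pics/wrist1.png

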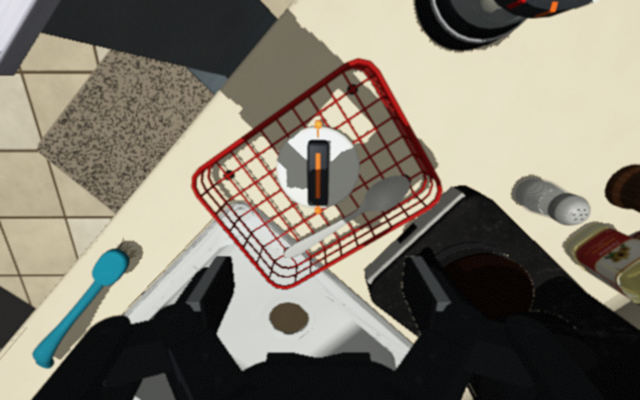

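The wrist view shows the stripe at (317.5,172.8) and the ears at (318,124) and (318,210), within 2 mm of the top view. The bar is aligned with the fingers, so I'll descend and grip.

Emit:
inch_along --pt "0.0025 0 0.02 0" --pt "0 0 0.035 0" --pt "0 0 0.035 0" --pt "0 0 0.035 0" --pt "0 0 0.03 0" --pt "0 0 0.02 0" --pt "0 0 0.012 0" --pt "0 0 0.007 0" --pt "0 0 0 0" --pt "0 0 0 0" --finger_gap 1.0

```text
time_s: 2.7
tool_pos: [0.4924, 0.0399, 0.2109]
tcp_rot: [-1.2, -2.903, 0.0]
ft_force: [0.0, 0.6, 0.1]
gripper_width: 1.001
grip_force: 0.0
```

Emit:
inch_along --pt "0 0 0 0" --pt "0 0 0 0" --pt "0 0 0 0" --pt "0 0 0 0" --pt "0 0 0 0" --pt "0 0 0 0" --pt "0 0 0 0" --pt "0 0 0 0" --pt "0 0 0 0" --pt "0 0 0 0" --finger_gap 0.0 --grip_force 60

```text
time_s: 3.53
tool_pos: [0.4927, 0.0393, 0.2113]
tcp_rot: [1.201, 2.902, 0.001]
ft_force: [-1.1, -0.1, 6.0]
gripper_width: 0.263
grip_force: 60.0
```

Emit:
inch_along --pt "0 0 -0.01 0" --pt "0 0 -0.025 0" --pt "0 0 -0.035 0" --pt "0 0 -0.035 0" --pt "0 0 -0.035 0" --pt "0 0 -0.025 0" --pt "0 0 -0.015 0" --pt "0 0 0 0" --pt "0 0 0 0"

```text
time_s: 4.28
tool_pos: [0.4923, 0.0392, 0.3915]
tcp_rot: [1.201, 2.901, 0.001]
ft_force: [0.5, 0.8, -1.1]
gripper_width: 0.273
grip_force: 58.9
```

Run:
```python
from h import *
s=r.observe(); im=r.grab_frame("wrist"); c=cam("wrist",s)
cv2.imwrite("pics/wrist2.png",im[:,:,::-1]); Rt=Ro.from_rotvec(s["tcp_rot"]).as_matrix(); print(s["tool_pos"],Rt.round(4))
zl=s["tool_pos"][2]-.1993
for p,a in blobs(im,(6,120,80),(22,255,255),(200,100,450,400),12):
    for z in (.0205,.051): print(p.round(1),a,z,((onz(c,[p],zl+z)[0]-s["tool_pos"])@Rt).round(4))
```

```text
[0.49232324 0.0392362  0.39153105] [[-7.075e-01  7.067e-01  1.900e-03]
 [ 7.067e-01  7.075e-01  2.000e-04]
 [-1.300e-03  1.500e-03 -1.000e+00]]
[318.1 166.9] 280 0.0205 [ 0.0482 -0.0009  0.1787]
[318.1 166.9] 280 0.051 [ 0.0551 -0.0009  0.1482]
[317.8 185.3] 70 0.0205 [ 0.0384 -0.001   0.1788]
[317.8 185.3] 70 0.051 [ 0.0473 -0.001   0.1482]
[208.2 207.2] 14 0.0205 [ 0.0262 -0.0596  0.1787]
[208.2 207.2] 14 0.051 [ 0.0376 -0.0476  0.1482]
[318.  287.2] 972 0.0205 [-0.0242 -0.0009  0.1788]
[318.  287.2] 972 0.051 [-0.0025 -0.0009  0.1483]
```

View pics/wrist2.png

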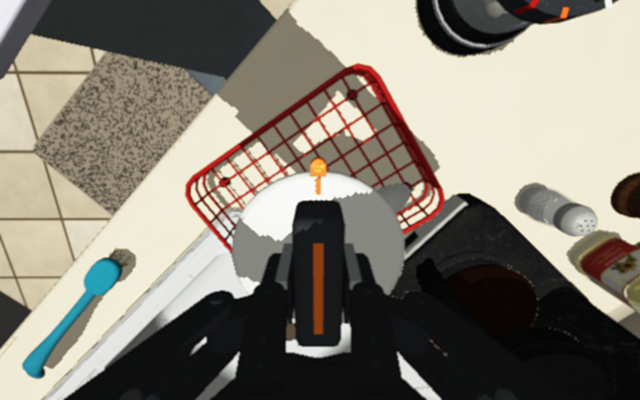

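The lid hangs level and aligned in the grip. The stripe centre is 2.5 to 3 mm toward −x of the tool, with the near ear at (318,167). Next I'll swing it over the chopper and turn it to the entry angle.

Emit:
inch_along --pt "0.010 0.0087 0 0" --pt "0.022 0.0186 0 0" --pt "0.022 0.0186 0 0" --pt "0.022 0.0186 0 0" --pt "0.022 0.0186 0 0" --pt "0.022 0.0186 0 0" --pt "0.022 0.0186 0 0" --pt "0.022 0.0186 0 0" --pt "0.0149 0.0126 0 0" --pt "0.007 0.0062 0 0" --pt "0 0 0 -0.1" --pt "0 0 0 -0.1" --pt "0 0 0 -0.1" --pt "0 0 0 -0.1" --pt "0 0 0 -0.065" --pt "0 0 0 0" --pt "0 0 0 0" --pt "0 0 0 0"

```text
time_s: 5.83
tool_pos: [0.4723, 0.2818, 0.39]
tcp_rot: [-0.504, -3.1, 0.001]
ft_force: [-0.2, 0.4, -1.7]
gripper_width: 0.268
grip_force: 59.0
```

Create m.py:
```python
from h import *
import sys
s=r.observe(); im=r.grab_frame("wrist"); c=cam("wrist",s); n=sys.argv[1]
cv2.imwrite(f"pics/wrist{n}.png",im[:,:,::-1]); Rt=Ro.from_rotvec(s["tcp_rot"]).as_matrix(); P=s["tool_pos"]
print(P.round(4),"ang",np.degrees(np.arctan2(Rt[1,0],Rt[0,0])).round(2),Rt[:,2].round(4),s["ft_force"].round(1),s["moment"].round(2),s["grip_force"])
L=P+Rt@[-.0028,0,0]; print("lid est",L[:2].round(4),"want .4747 .2813; err in tool", (Rt.T@(np.array([.4747,.2813,P[2]])-L)).round(4))
```

```bash
python3 m.py 3
```

Run:
```python
from h import *
a=cv2.imread("pics/wrist3.png")[50:350,170:470]
im=r.grab_frame("top")[:,:,::-1]; cv2.imwrite("pics/x3.png",np.hstack([cv2.resize(a,(400,400)),cv2.resize(im[200:300,250:350],(400,400),interpolation=cv2.INTER_CUBIC)]))
```

```text
[0.4723 0.2818 0.39  ] ang 161.53 [-1.e-03 -8.e-04 -1.e+00] [-0.2  0.4 -1.7] [ 0.07 -0.03  0.01] 58.964858651161194
lid est [0.475  0.2809] want .4747 .2813; err in tool [ 0.0004  0.0003 -0.    ]
```

View pics/x3.png

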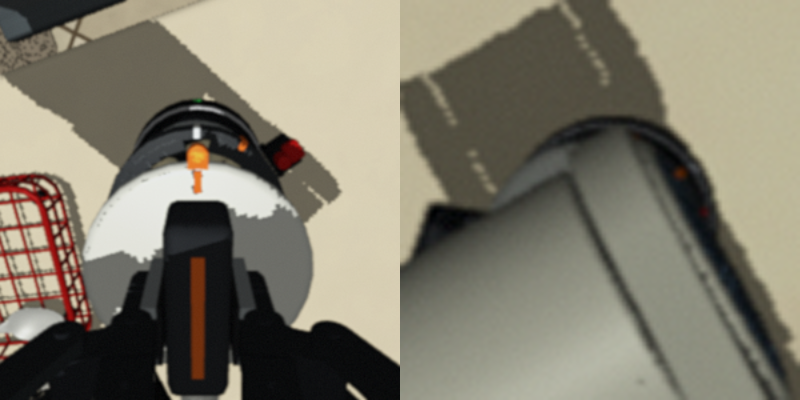

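The pointer at crop (198,156) stands directly under the white mark at (198,132), so the entry angle is right. I'll lower it to just above the ledge, then drop slowly.

Emit:
inch_along --pt "0.0004 0.0003 0.01 0" --pt "0 0 0.015 0" --pt "0 0 0.01 0" --pt "0 0 0.004 0" --pt "0 0 0.002 0" --pt "0 0 0.002 0" --pt "0 0 0.002 0" --pt "0 0 0 0" --pt "0 0 0 0"

```text
time_s: 6.68
tool_pos: [0.4722, 0.2827, 0.346]
tcp_rot: [0.5, 3.101, 0.0]
ft_force: [-0.3, -0.3, -0.9]
gripper_width: 0.268
grip_force: 59.0
```

```bash
python3 m.py 4
```

```text
[0.4722 0.2827 0.346 ] ang 161.67 [ 4.e-04  2.e-04 -1.e+00] [-0.3 -0.3 -0.9] [ 0.01  0.01 -0.  ] 58.96753549575806
lid est [0.4748 0.2818] want .4747 .2813; err in tool [-0.     -0.0006  0.    ]
```

Emit:
inch_along --pt "0 -0.0003 0.002 0" --pt "0 0 0.002 0" --pt "0 0 0.002 0" --pt "0 0 0.002 0" --pt "0 0 0.002 0" --pt "0 0 0 0" --pt "0 0 0 0"

```text
time_s: 7.32
tool_pos: [0.472, 0.2824, 0.3355]
tcp_rot: [-0.5, -3.101, 0.0]
ft_force: [-0.4, -1.3, -1.5]
gripper_width: 0.271
grip_force: 59.0
```

```bash
python3 m.py 5
```

```text
[0.472  0.2824 0.3355] ang 161.68 [-3.e-04 -2.e-04 -1.e+00] [-0.4 -1.3 -1.5] [-0.01  0.03 -0.04] 58.967485427856445
lid est [0.4746 0.2815] want .4747 .2813; err in tool [-0.0001 -0.0001 -0.    ]
```

Free descent through the slots, with no vertical force. I'll seat it until contact.

Emit:
inch_along --pt "0 0 0.001 0" --pt "0 0 0.001 0" --pt "0 0 0.001 0" --pt "0 0 0 0" --pt "0 0 0 0"

```text
time_s: 7.78
tool_pos: [0.472, 0.2824, 0.3328]
tcp_rot: [0.5, 3.101, 0.0]
ft_force: [-0.9, 0.1, 2.2]
gripper_width: 0.266
grip_force: 59.2
```

```bash
python3 m.py 6
```

```text
[0.472  0.2824 0.3328] ang 161.68 [ 2.e-04  1.e-04 -1.e+00] [-0.9  0.1  2.2] [-0.05  0.06  0.02] 59.16552186012268
lid est [0.4747 0.2815] want .4747 .2813; err in tool [-0.0001 -0.0002  0.    ]
```

Emit:
inch_along --pt "0 0.00015 0 0.04" --pt "0 0.00015 0 0.04" --pt "0 0.00015 0 0.04" --pt "0 0.00015 0 0.04" --pt "0 0.00015 0 0.04" --pt "0 0 0 0" --pt "0 0 0 0"

```text
time_s: 8.42
tool_pos: [0.4723, 0.283, 0.3328]
tcp_rot: [0.805, 3.036, 0.0]
ft_force: [-1.1, -0.5, 2.6]
gripper_width: 0.267
grip_force: 59.4
```

```bash
python3 m.py 7
```

```text
[0.4723 0.283  0.3328] ang 150.29 [ 2.e-04  0.e+00 -1.e+00] [-1.1 -0.5  2.6] [-0.12  0.06 -0.03] 59.38074588775635
lid est [0.4748 0.2817] want .4747 .2813; err in tool [-0.0001 -0.0003  0.    ]
```

Turning freely with small forces. I'll do the remaining 18.7° (0.326 rad).

Emit:
inch_along --pt "0 0 0 0.04" --pt "0 0.0001 0 0.04" --pt "0 0.0001 0 0.04" --pt "0 0.0001 0 0.04" --pt "0 0.0001 0 0.04" --pt "0 0.0001 0 0.04" --pt "0 0.0001 0 0.04" --pt "0 0.0001 0 0.03" --pt "0 0 0 0.016" --pt "0 0 0 0" --pt "0 0 0 0" --pt "0 0 0 0"

```text
time_s: 9.47
tool_pos: [0.4725, 0.2834, 0.3328]
tcp_rot: [-1.287, -2.865, 0.001]
ft_force: [-2.7, -2.6, 4.6]
gripper_width: 0.267
grip_force: 59.8
```

```bash
python3 m.py 8
```

Run:
```python
import cv2
cv2.imwrite("pics/x8.png",cv2.resize(cv2.imread("pics/wrist8.png")[60:310,160:480],(640,500)))
```

```text
[0.4725 0.2834 0.3328] ang 131.62 [-7.e-04 -7.e-04 -1.e+00] [-2.7 -2.6  4.6] [-0.35  0.36  0.09] 59.80236053466797
lid est [0.4743 0.2813] want .4747 .2813; err in tool [-0.0002  0.0003 -0.    ]
```

View pics/x8.png

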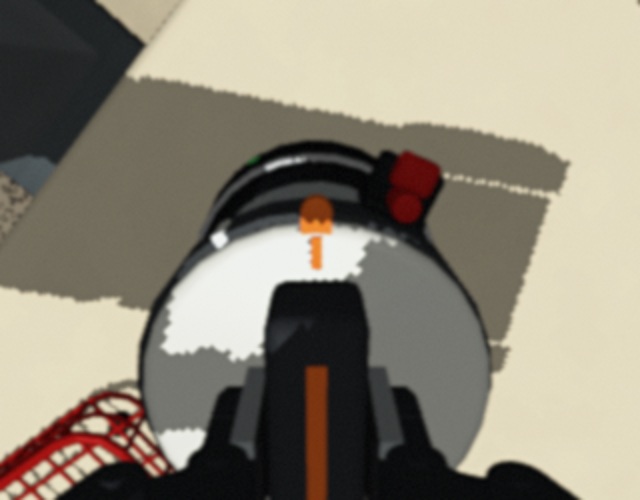

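The lid sits flush. The pointer at (316,213) covers the orange pulse mark, the white mark is 30° behind at (220,238), and the latch at (410,190) is untouched. I'm handing it in.

```bash
python3 -c "
from rig import r
print(r.close_job())"
```

```text
the job is handed in; nothing more can be done
None
```

The job is handed in at about 9.5 s of the 38 s allowed: the lid sits home on the chopper, turned 30° clockwise to the orange pulse mark and still gripped at about 60 N, with the latch not reached; no verdict was returned.

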